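# Hang the sieve insert in its bayonet stand and lock it with its lever

## Task

Pick up the steel sieve insert by its grip plate and hang it upright in the round stand, its three lugs going down through the three gaps in the lip, and let go of it. Then push its lever gently clockwise (seen from above), feeling your way, until the lugs drop into their hidden locking notches, and stop there: do not force it. Leave the beaker and the petri dish where they stand.

Things in the scene. Friction and masses are not known exactly. Their poses are not given: they have to be found in the camera images.
- insert: Sieve insert, loose, bare steel, about 0.3 kg, 94 mm tall, standing on the worktop. Origin: centre of its underside, z up. Closed perforated barrel of radius 26 mm, z = 0 to 52 mm (lowest 5 mm taper to radius 22). Three identical lugs stick out to radius 36 mm in its directions 0 (+x), 120 and 240 degrees, each 10 mm wide, z = 34 to 40 mm. On top: grip plate and lever.
- grip (a point): Middle of the insert's grip plate, on its axis, 82 mm above its underside. The upright plate is 44 mm long along the insert's x, 12 mm thick along its y, z = 58 to 94 mm: pinch it across y from above. Axes as the insert's.
- lever: The insert's lever, fixed to it; same frame as the insert. A flat arm, 10 mm wide, z = 58 to 64 mm, points to the insert's +x over one lug and ends in an upright tab.
- tab (a point): Point in the lever's upright tab, 57 mm from the insert's axis along its +x, 80 mm above its underside. The tab is 14 mm long along x, 10 mm thick along y, z = 58 to 94 mm; push it on its +y side to turn clockwise. It passes above the stand's lip. Turning takes about 3 N here and the insert drops by its own weight; once locked it does not turn further.
- stand: Round stand, fixed, aluminium, 78 mm tall; foot 104 mm, collar 88 mm across. Origin: centre of its underside, z up. Bore 55 mm, guiding the barrel from z = 26 mm up. Its top is a dark steel lip, z = 74 to 78 mm, with three entry gaps 15 mm wide at its 0 (+x), 120 and 240 degrees. Stops let the lugs turn only clockwise. All is rigid; over 40 N on insert and stand bends the lugs.
- gap (a point): Middle of the stand's entry gap in its +x direction, at the lip's top (z = 78 mm), radius 35 mm. Gap sides are parallel.
- ledge (a point): On the stand's axis at the height of the level ledge (z = 64 mm) under the lip, on which the lugs first rest; the insert's origin is then 30 mm above the stand's. Three notches in it, 14 mm wide, 7 mm deep, out of sight, lie 37 to 83 degrees clockwise of the gaps, set differently each time, not measured; the ledge goes on beyond. Locked: origin 23 mm above.
- beaker: A glass beaker, loose, 64 mm across, 114 mm tall with the rod in it, standing on the worktop at the back. Origin at the centre of its underside. To be left alone.
- petri_dish: A closed petri dish, loose, 62 mm across, 16 mm tall, lying on the worktop among the task's things. Origin at the centre of its underside. To be left alone.
Mind the look-alikes: they are no part of the job. Leave any yellow look-alike of the insert alone.

How it is judged:
On the way, in this order (a step that is already met when the one before it is completed fails the run):
1. the insert, let go of, hangs upright in the stand, its lugs through the gaps and resting at ledge height under the lip (origin 28 to 33 mm above the stand's) (z of insert in the frame of stand between 0.028 and 0.033 m and horizontal distance between insert and stand below 0.006 m and angle between insert's own z axis and vertical below 0.12 rad and contact force between the fingers and insert below 0.1 N), for 0.2 s.
2. the fingers push the lever while the lugs are still on the ledge (contact force between the fingers and lever above 0.5 N and z of insert in the frame of stand between 0.0275 and 0.034 m), for 0.1 s.
3. the lugs have dropped into the locking notches (origin less than 25.5 mm above the stand's) (z of insert in the frame of stand below 0.0255 m and horizontal distance between insert and stand below 0.006 m), for 0.2 s.
At the end, for the whole second after the job is handed in: The insert hangs upright in the stand (within 6 mm of its axis, tilted less than 0.1 rad) with its lugs down in the locking notches (origin 20 to 25.5 mm above the stand's), at rest and released (all of step 3 and z of insert in the frame of stand above 0.02 m and angle between insert's own z axis and vertical below 0.1 rad and linear speed of insert below 0.02 m/s); the robot touches nothing.
It fails at once if the insert is pressed or turned on the stand with more than 40 N (contact force between insert and stand above 40 N).
It fails at once if the beaker is moved by more than 30 mm (distance of beaker from where it was at the start of the episode above 0.03 m).
It fails at once if the petri dish is moved by more than 30 mm (distance of petri_dish from where it was at the start of the episode above 0.03 m).
It also fails if it takes over 69 s, if anything falls off the work surface, if the arm or the gripper's body presses on something with over 40 N, if the wrist force passes 120 N, or if a joint passes its speed limit or range.

## Robot

A 6-joint arm with a two-finger parallel gripper is mounted at the origin on a cart in front of the work surface, level with it; the furniture and walls round the work are solid. World frame = base frame: x ahead of the robot, y to its left, z up, the work surface at z = 0. Lengths are in m, angles in rad, forces in N, time in s.
With the tool pointing down it reaches from about 0.25 to 0.775 m from the base axis. Payload 4 kg.
Tool frame: the origin (TCP) lies at the very end of the fingers, on their centre line; the grasp point (between the pads) lies 19 mm behind it; z points along the fingers, y is the line along which they close (so a half turn about z gives the same grasp; the last joint's range is limited). The gripper opens to 94 mm and grips with 3 to 60 N. Pads are 16 mm wide; open, the fingers measure 119 mm over their backs; the gripper's body (75 mm by 177 mm) begins 78 mm behind the grasp point.
Start: joints at [-1.38, 0.087, 1.371, -0, 1.684, -0.103], TCP at [0.159, -0.526, 0.206] pointing down, gripper open.
Joint ranges: [-3.1, 3.1], [-0.76, 2.03], [0.27, 2.55], [-1.08, 4.22], [0.17, 2.65], [-2.57, 2.57]. Speed limits (rad/s): [2.79, 2.79, 3.14, 3.14, 3.14, 3.14].

## Interface

Orientations are given as a unit quaternion [x, y, z, w].
In Python, from cell import ctrl, camera, camera_info, nets gives the robot as it stands.
- The arm moves only by the tool jog_arm, never from a script. Its argument "rows" is a list of rows, each a list of 7 numbers: the turn, a rotation vector about the tool's x, y, z in degrees, then the shift along the tool's x, y, z in mm, then the finger opening in mm, from 0 to 94. In form: [[ax, ay, az, x, y, z, claw], ...]. A call has 1 to 20 rows; each row is the pose to reach, as a shift and turn from the pose commanded when the call began, along the tool's axes at that moment; what a row does not reach only later rows make up. A row lasts 1/10 s, in which the tool goes at most 50 mm and 8.59 degrees, less where a joint would pass 70% of its speed; a pose out of reach is approached as far as the arm can. A call with a gripper value outside its range is refused whole. The fingers move at their own pace and stop on an object; "grip_force" is the grip in N (left out, the last holds). Time passes only in rows, so rows that repeat a pose let the fingers close. It gives the time, the measured TCP pose, the force, the opening and the grip force at its end, in the units of the state.
- ctrl.get_state(): the state, without advancing time (a new reading comes with each control period).
- camera(name): name is "scene" or "top" or "wrist"; returns (picture, depth): 384x512x3 uint8, blue, green, red; 384x512 float32, m along the optical axis (not along the pixel's ray), 0 where there is no reading.
- camera_info(name): a dict with "intrinsics" (3x3 intrinsics, pixels), "origin" and "attitude" of the camera in the world. Camera axes: x right, y down, z forward; pixel columns grow to the right and rows downward; lengths in m; the calibration is good to about 2 mm. A picture is of the moment at which its call begins: read the wrist's pose just before it. camera_info takes no time and is no camera call; for the wrist camera it gives the pose at the moment of the call.
- ctrl.sign_off(): hands the job in; it is judged then, once.
Trained networks look in the newest picture that a camera, given by its name, has taken for a name from the list of things; names that differ only in an ending like _2 or _b are one class to them, and where a whole thing is asked for, a point or a joint stands for the part that bears it (a point fixed in the world has none). Each returns a list of dicts, best first, with "score" (0 to 1); they miss things now and then, are a little off and sometimes report something else, mostly with a low value. They report only what shows in the picture. A call takes as long as a camera call. They do not tell look-alikes from the thing itself.
- nets.outline_of(query, camera): "pixels" (384x512 bool, what is visible of it) and "bbox" ([left, top, right, bottom] as shares, 0 to 1, of the picture: columns of its width, rows of its height, round what is visible of it).
- nets.spot_point(query, camera): "at" ([column, row] as shares, 0 to 1, of the picture: columns of its width, rows of its height: a listed point, or the origin of a listed thing).
The state is a dict: "t": time; "qpos": joint angles; "dq": joint speeds; "joint_efforts": joint torques, N m; "tcp_pos": TCP position; "tcp_rot": TCP orientation; "contact_force": force on the tool from outside, world axes, zero at the start; "torque": the same for the moment, N m; "grip_width": opening from 0.0 (shut) to 1.0 (fully open); "gripper_force": force on a finger pad.
Only numpy, scipy, OpenCV 4.12 (cv2) and the standard library are available. Lean on these libraries where they do the work, as an engineer would, in place of code of your own. Each camera call takes 0.05 s, during which the arm holds its last target. There are 200 camera calls.

## Working session

There is one attempt and no reset: what is moved stays moved. The work goes in short steps, Python scripts to look and compute and a tool call to move; the robot and the scene stay as the last step left them, time stands still between calls to the robot, and variables do not carry over. Pictures are saved under pics/ and viewed, at most 10 in all, crops included, and the job is handed in when it is done.

Besides the shell and the picture viewer there is one more tool, called after "Request:" as name(argument=value, ...), one argument or row to a line, values as JSON. jog_arm: Moves the arm, as the interface text tells. Its arguments: {"type":"object","properties":{"rows":{"type":"array","items":{"type":"array","items":{"type":"number"}}},"grip_force":{"type":"number"}},"required":["rows"]}

```bash
mkdir -p pics; cat > h.py <<'E'
import numpy as np, cv2
from cell import ctrl, camera, camera_info, nets
from scipy.spatial.transform import Rotation as R
def att(i):
    a=np.array(i["attitude"],float)
    return a if a.shape==(3,3) else R.from_quat(a).as_matrix()
def cloud(d,i):
    K=np.array(i["intrinsics"]); v,u=np.mgrid[:d.shape[0],:d.shape[1]]
    p=np.stack([(u-K[0,2])/K[0,0]*d,(v-K[1,2])/K[1,1]*d,d],-1)
    return p@att(i).T+np.array(i["origin"])
def ray_at_z(at,i,z):
    K=np.array(i["intrinsics"]); u,v=at[0]*512,at[1]*384
    r=att(i)@np.array([(u-K[0,2])/K[0,0],(v-K[1,2])/K[1,1],1]); o=np.array(i["origin"])
    return o+r*(z-o[2])/r[2]
E
python3 - <<'E'
from h import *
ims=[]
for c in ["top","scene"]:
    i=camera_info(c); im,d=camera(c); np.savez(c+".npz",im=im,d=d,P=cloud(d,i)); ims.append(im)
    print(c,i["origin"],np.round(att(i),3).tolist(),np.array(i["intrinsics"]).round(1).tolist())
    for q,z in [("insert",0),("grip",.082),("tab",.08),("stand",0),("gap",.078),("ledge",.064),("beaker",0),("petri_dish",0)]:
        for r in nets.spot_point(q,c)[:4]:
            print(q,round(r["score"],2),(np.array(r["at"])*[512,384]).round(1),ray_at_z(r["at"],i,z).round(4))
cv2.imwrite("pics/top.png",cv2.resize(ims[0],(768,576))); cv2.imwrite("pics/scene.png",cv2.resize(ims[1],(768,576)))
print(ctrl.get_state())
E
```

```text
top [0.45731593 0.05098553 0.93005073] [[0.008, -0.997, 0.079], [-1.0, -0.01, -0.023], [0.024, -0.079, -0.997]] [[377.2, 0.0, 252.3], [0.0, 377.2, 186.4], [0.0, 0.0, 1.0]]
insert 0.81 [171.6 139.4] [0.6461 0.2308 0.    ]
insert 0.74 [325.5 191.5] [ 0.52   -0.1526  0.    ]
insert 0.73 [317.1 245. ] [ 0.3882 -0.1309  0.    ]
insert 0.6 [139.9 208.4] [0.4742 0.3038 0.    ]
grip 0.91 [128.9 208.9] [0.4714 0.3057 0.082 ]
grip 0.89 [166.4 125.5] [0.6613 0.2276 0.082 ]
grip 0.81 [334.  188.9] [ 0.5206 -0.154   0.082 ]
grip 0.64 [325.1 249. ] [ 0.3856 -0.1329  0.082 ]
tab 0.93 [342.4 168.6] [ 0.5673 -0.1742  0.08  ]
tab 0.86 [186.6 129.8] [0.6524 0.1819 0.08  ]
tab 0.62 [312.7 225.4] [ 0.4378 -0.1056  0.08  ]
tab 0.6 [155.3 198.3] [0.4956 0.2484 0.08  ]
stand 0.96 [212.7 210. ] [0.4717 0.1261 0.    ]
ledge 0.78 [213.7 208.9] [0.4733 0.1186 0.064 ]
ledge 0.49 [213.4 214. ] [0.4617 0.1191 0.064 ]
beaker 0.71 [214.  209.1] [0.474  0.1229 0.    ]
beaker 0.63 [247.1 124.2] [0.6871 0.0436 0.    ]
petri_dish 0.55 [263.7 178. ] [0.5521 0.0012 0.    ]
petri_dish 0.46 [212.4 210. ] [0.4717 0.1269 0.  
[... 1076 characters left out ...]
'qpos': array([-1.38010225e+00,  8.71998374e-02,  1.37065633e+00,  1.57318233e-05,
        1.68360140e+00, -1.03093499e-01]), 'dq': array([4.62463622e-05, 1.85386068e-03, 2.33353492e-04, 1.09539458e-03,
       5.79864784e-04, 4.37764411e-04]), 'joint_efforts': array([ 1.15106450e-04, -3.40035367e+01, -3.02601027e+01,  7.18592992e-02,
        2.37382588e-02, -1.65867949e-06]), 'tcp_pos': array([ 0.15927984, -0.52646857,  0.20552815]), 'tcp_rot': array([9.89230361e-01, 1.46366962e-01, 1.07658359e-05, 6.71363724e-05]), 'contact_force': array([ 0.11688172, -0.17427765,  0.62251076]), 'torque': array([-0.0209685 , -0.01478231, -0.01128554]), 'gripper_force': 0.0, 'grip_width': 0.9984738591984466}
```

View pics/top.png

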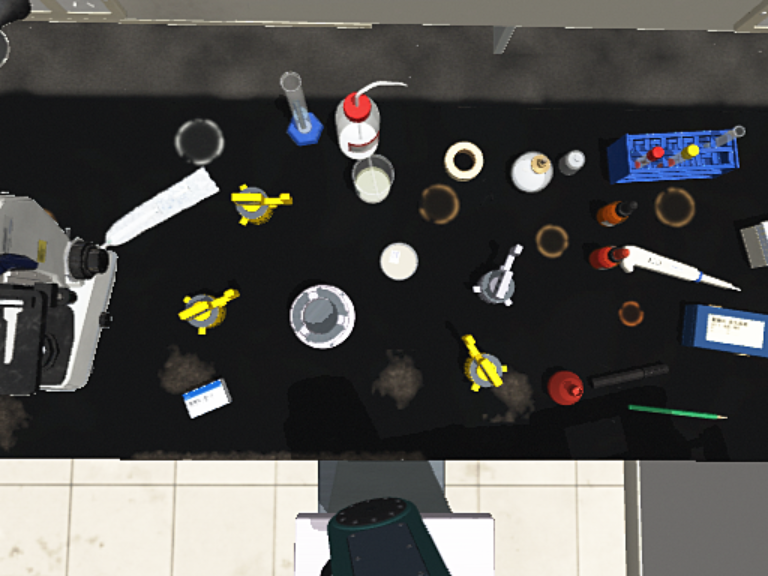

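View pics/scene.png

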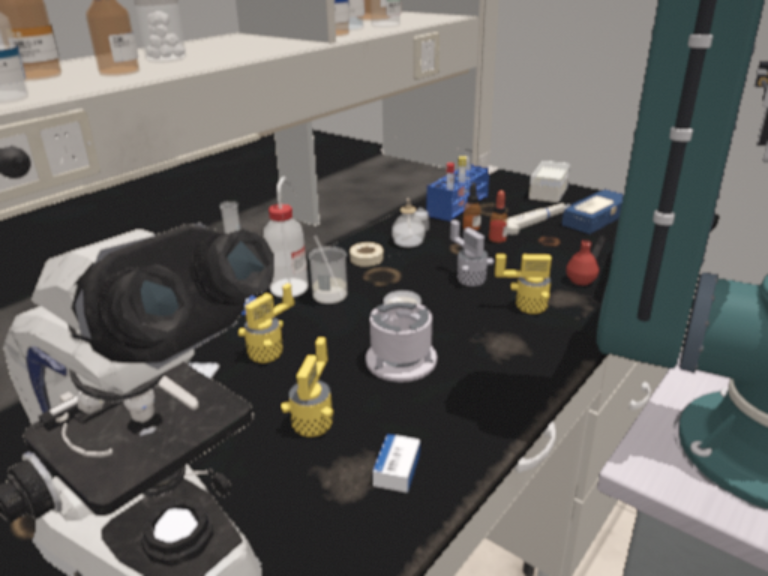

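The top view shows the one steel insert at display pixel (497,288), with its lever pointing up and to the right. The stand is at (322,317) and the three yellow copies are look-alikes. The insert is near (0.520,-0.156) with its lever at about -23°, and the stand is near (0.472,0.122). Next I compute a viewing pose over the insert.

```bash
cat >> h.py <<'E'
def go(pos,yaw,s=None):
    s=s or ctrl.get_state(); r=R.from_quat(s["tcp_rot"]); 
    y=np.radians(yaw); T=R.from_matrix(np.array([[np.cos(y),np.sin(y),0],[np.sin(y),-np.cos(y),0],[0,0,-1.]]))
    m=r.as_matrix(); print("t",s["t"],"tcp",s["tcp_pos"].round(4),"yaw",np.degrees(np.arctan2(m[1,0],m[0,0])).round(2))
    print("turn",np.degrees((r.inv()*T).as_rotvec()).round(2),"shift",((np.array(pos)-s["tcp_pos"])@m*1000).round(1))
E
python3 - <<'E'
from h import *
go((.50,-.15,.27),-23)
i=camera_info("wrist"); s=ctrl.get_state(); m=R.from_quat(s["tcp_rot"]).as_matrix()
print("cam in tool",(np.array(i["origin"])-s["tcp_pos"])@m, (m.T@att(i)).round(2).tolist(), i["intrinsics"])
P=np.load("top.npz")["P"]
# insert top points and stand lip
for n,c,r,zl,zh in [("ins",(.52,-.156),.08,.085,.105),("lip",(.472,.122),.06,.07,.084)]:
    k=(np.hypot(P[...,0]-c[0],P[...,1]-c[1])<r)&(P[...,2]>zl)&(P[...,2]<zh); q=P[k]; print(n,len(q),q.mean(0).round(4), q.min(0).round(3),q.max(0).round(3))
E
```

```text
t 0.9 tcp [ 0.1593 -0.5265  0.2055] yaw 16.83
turn [ 1.000e-02 -0.000e+00  3.983e+01] shift [ 435.1 -261.7  -64.5]
cam in tool [ 0.08571162 -0.00032523 -0.17913336] [[-0.0, -0.96, -0.29], [1.0, -0.0, -0.0], [0.0, -0.29, 0.96]] [[316.85385985   0.         256.66624977]
 [  0.         316.85385985 191.39506418]
 [  0.           0.           1.        ]]
ins 153 [ 0.5304 -0.1599  0.0927] [ 0.497 -0.185  0.085] [ 0.579 -0.143  0.096]
lip 614 [0.4702 0.12   0.0773] [0.428 0.076 0.071] [0.514 0.162 0.083]
```

Request:
jog_arm(
  rows=[
    [0, 0, 8, 40, -24, -64, 94],
    [0, 0, 16, 80, -48, -64, 94],
    [0, 0, 24, 120, -72, -64, 94],
    [0, 0, 32, 160, -96, -64, 94],
    [0, 0, 40, 200, -120, -64, 94],
    [0, 0, 40, 240, -144, -64, 94],
    [0, 0, 40, 280, -168, -64, 94],
    [0, 0, 40, 320, -192, -64, 94],
    [0, 0, 40, 360, -216, -64, 94],
    [0, 0, 40, 400, -240, -64, 94],
    [0, 0, 40, 435, -262, -64, 94],
    [0, 0, 40, 435, -262, -64, 94],
    [0, 0, 40, 435, -262, -64, 94],
    [0, 0, 40, 435, -262, -64, 94],
    [0, 0, 40, 435, -262, -64, 94],
  ],
)

```text
t: 2.4
tcp_pos: [0.499, -0.1509, 0.2697]
tcp_rot: [0.979, -0.202, 0.0, 0.0]
contact_force: [-0.7, -0.2, 0.3]
grip_width: 1.001
gripper_force: 0.0
```

```bash
python3 - <<'E'
from h import *
s=ctrl.get_state(); i=camera_info("wrist"); im,d=camera("wrist"); P=cloud(d,i)
np.savez("w1.npz",im=im,d=d,P=P)
for q,z in [("insert",0),("grip",.082),("tab",.08)]:
    for r in nets.spot_point(q,"wrist")[:3]: print(q,round(r["score"],2),(np.array(r["at"])*[512,384]).round(1),ray_at_z(r["at"],i,z).round(4))
k=(np.hypot(P[...,0]-.52,P[...,1]+.156)<.085)&(P[...,2]>.09)&(P[...,2]<.1)
n,l,st,_=cv2.connectedComponentsWithStats(k.astype(np.uint8))
for j in range(1,n):
    if st[j,4]>20:
        q=P[l==j]; (c,wh,a)=cv2.minAreaRect((q[:,:2]*1000).astype(np.float32)); print(st[j,4],q.mean(0).round(4),np.round(c,1),np.round(wh,1),round(a,2))
cv2.imwrite("pics/w1.png",im)
go((.52,-.156,.07),-23)
E
```

```text
insert 0.93 [276.5 223.6] [ 0.3953 -0.1375  0.    ]
insert 0.69 [253.1 143.9] [ 0.5208 -0.1532  0.    ]
insert 0.52 [  3.5 279. ] [0.4807 0.3032 0.    ]
grip 0.84 [253.7 153.1] [ 0.5211 -0.155   0.082 ]
grip 0.63 [281.9 253.6] [ 0.3875 -0.1365  0.082 ]
tab 0.95 [250.8 104. ] [ 0.573 -0.174  0.08 ]
tab 0.56 [244.5 231.6] [ 0.4338 -0.1044  0.08  ]
123 [ 0.5744 -0.1769  0.0934] [ 574.3 -176.8] [ 9.8 12.5] 66.67
405 [ 0.5215 -0.1555  0.0937] [ 521.3 -155.6] [11.5 43.7] 66.7
t 2.6 tcp [ 0.4993 -0.1506  0.2697] yaw -23.27
turn [ 0.01 -0.03 -0.27] shift [ 21.1  -3.2 199.7]
```

View pics/w1.png

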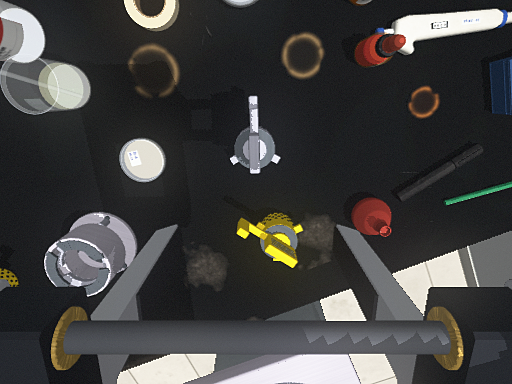

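The wrist view shows the steel insert at (254,150), with its plate fitted at (0.5213,-0.1556) and yaw -23.3°. The yellow one below it is a look-alike. I'll look at the stand before grasping.

```bash
python3 - <<'E'
from h import *
go((.445,.13,.23),-23.3)
E
```

```text
t 2.6 tcp [ 0.4993 -0.1506  0.2697] yaw -23.27
turn [ 0.01 -0.03  0.03] shift [-160.7 -236.3   39.6]
```

Request:
jog_arm(
  rows=[
    [0, 0, 0, -26, -39, 10, 94],
    [0, 0, 0, -53, -78, 20, 94],
    [0, 0, 0, -80, -117, 30, 94],
    [0, 0, 0, -106, -156, 40, 94],
    [0, 0, 0, -133, -195, 40, 94],
    [0, 0, 0, -160, -236, 40, 94],
    [0, 0, 0, -160, -236, 40, 94],
    [0, 0, 0, -160, -236, 40, 94],
    [0, 0, 0, -160, -236, 40, 94],
    [0, 0, 0, -160, -236, 40, 94],
  ],
)

```text
t: 3.6
tcp_pos: [0.446, 0.1287, 0.2295]
tcp_rot: [0.979, -0.202, 0.0, 0.0]
contact_force: [-0.4, 0.4, -0.3]
grip_width: 0.998
gripper_force: 0.0
```

```bash
python3 - <<'E'
from h import *
s=ctrl.get_state(); i=camera_info("wrist"); im,d=camera("wrist"); P=cloud(d,i)
np.savez("w2.npz",im=im,d=d,P=P); cv2.imwrite("pics/w2.png",im)
for q,z in [("stand",0),("gap",.078),("ledge",.064)]:
    for r in nets.spot_point(q,"wrist")[:3]: print(q,round(r["score"],2),(np.array(r["at"])*[512,384]).round(1),ray_at_z(r["at"],i,z).round(4))
from scipy.optimize import least_squares
k=(np.hypot(P[...,0]-.471,P[...,1]-.121)<.06)&(P[...,2]>.072)&(P[...,2]<.084); q=P[k]
print("n",len(q),"z",np.median(q[:,2]))
c=np.array(cv2.minEnclosingCircle((q[:,:2]*1000).astype(np.float32))[0])/1000
# outer rim fit: max radius per angle bin
for _ in range(4):
    v=q[:,:2]-c; a=np.degrees(np.arctan2(v[:,1],v[:,0]))%360; r=np.hypot(*v.T)
    o=[q[np.where(a//6==b)[0][np.argsort(r[a//6==b])[-3:]].astype(int),:2].mean(0) for b in range(60) if (a//6==b).sum()>5]; o=np.array(o)
    f=least_squares(lambda p:np.hypot(o[:,0]-p[0],o[:,1]-p[1])-p[2],[*c,.044],loss="soft_l1",f_scale=.001); c=f.x[:2]
print("centre",f.x.round(4))
m=(r>.030)&(r<.040); h=np.histogram(a[m],72,(0,360))[0]; print(h)
# gap phase: maximise emptiness of 15 mm parallel gaps
def cnt(t):
    n=0
    for g in (0,120,240):
        A=np.radians(t+g); x=v@[np.cos(A),np.sin(A)]; y=v@[-np.sin(A),np.cos(A)]; n+=((x>.029)&(x<.041)&(abs(y)<.0075)).sum()
    return n
T=np.arange(0,120,.5); C=np.array([cnt(t) for t in T]); w=T[C<=C.min()+2]; print("phase",w,C.min(),C.max())
E
```

```text
stand 0.79 [254.2 144.1] [0.472  0.1226 0.    ]
gap 0.79 [247.6 183.1] [0.4462 0.1409 0.078 ]
gap 0.33 [254.  150.2] [0.4763 0.1203 0.078 ]
ledge 0.65 [252.7 151.8] [0.4731 0.1233 0.064 ]
n 2789 z 0.07746637615657165
centre [0.4727 0.1207 0.0432]
[31 11  7  7  6  6 29 28 24 27 29 27 28 28 25 27 27 27 26 24 26 27 25 27
 25  9  6  6  9  8 25 21 28 25 24 26 26 25 23 28 25 24 26 26 26 26 26 25
 27 15  6  6  7  6 26 28 30 29 31 29 27 31 30 30 29 31 33 27 29 30 29 32]
phase [18.5] 148 488
```

View pics/w2.png

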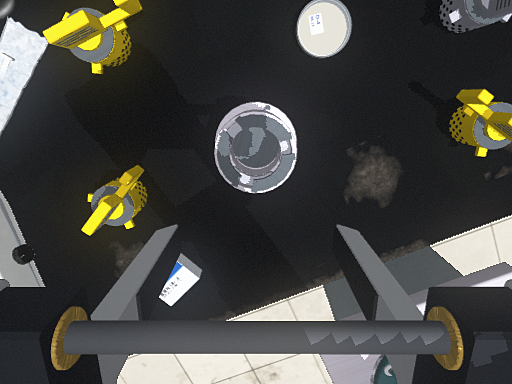

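The stand is at (256,147) in the image and its fitted centre is (0.4727,0.1207). The gaps are near 18°, 138° and 258°. I'll refine the phase and compute the grasp.

```bash
python3 - <<'E'
from h import *
P=np.load("w2.npz")["P"].reshape(-1,3); c=np.array([.4727,.1207])
T=np.load("top.npz")["P"].reshape(-1,3)
for P in (P,T):
    v=P[:,:2]-c; r=np.hypot(*v.T)
    ps=[]
    for g in (18,138,258):
        A=np.radians(g); x=v@[np.cos(A),np.sin(A)]; y=v@[-np.sin(A),np.cos(A)]
        k=(x>.029)&(x<.035)&(abs(y)<.015); lo=k&(P[:,2]<.072); hi=k&(P[:,2]>.074)
        yl=y[lo]*1000; yh=np.sort(y[hi]*1000)
        print(g,lo.sum(),hi.sum(),"low",np.percentile(yl,[2,50,98]).round(1),"edges",yh[yh<0].max().round(1) if (yh<0).any() else 0,yh[yh>0].min().round(1) if (yh>0).any() else 0)
for z in (.2,.066): go((.5213,-.1556,z),-23.3)
E
```

```text
18 78 89 low [-5.   1.9  9. ] edges -7.0 7.8
138 98 75 low [-8.1  0.6  8.5] edges -7.2 7.6
258 74 886 low [-9.  -1.9  4.9] edges -3.4 7.5
18 18 18 low [-5.9  0.6  8. ] edges -8.7 7.9
138 21 20 low [-4.5  1.9  7.8] edges -5.1 10.9
258 18 17 low [-9.  -1.8  5.5] edges -9.6 6.8
t 3.8 tcp [0.4458 0.1292 0.2294] yaw -23.29
turn [0.01 0.   0.01] shift [181.9 231.8  29.5]
t 3.8 tcp [0.4458 0.1292 0.2294] yaw -23.29
turn [0.01 0.   0.01] shift [181.9 231.7 163.5]
```

Request:
jog_arm(
  rows=[
    [0, 0, 0, 30, 38, 0, 60],
    [0, 0, 0, 60, 76, 0, 60],
    [0, 0, 0, 90, 115, 0, 60],
    [0, 0, 0, 120, 154, 0, 60],
    [0, 0, 0, 150, 193, 0, 60],
    [0, 0, 0, 182, 232, 20, 60],
    [0, 0, 0, 182, 232, 40, 60],
    [0, 0, 0, 182, 232, 60, 60],
    [0, 0, 0, 182, 232, 60, 60],
    [0, 0, 0, 182, 232, 60, 60],
  ],
)

```text
t: 4.8
tcp_pos: [0.5214, -0.155, 0.1695]
tcp_rot: [0.98, -0.201, -0.0, -0.0]
contact_force: [0.3, -0.1, 0.7]
grip_width: 0.636
gripper_force: 0.0
```

```bash
python3 - <<'E'
from h import *
from scipy.optimize import minimize
go((.5213,-.1556,.065),-23.3)
P=np.load("w2.npz")["P"].reshape(-1,3); T=np.load("top.npz")["P"].reshape(-1,3)
for n,P in (("w",P),("t",T)):
    Q=P[np.hypot(P[:,0]-.4718,P[:,1]-.121)<.06]; hi=(Q[:,2]>.074)&(Q[:,2]<.083)
    def cost(p):
        v=Q[:,:2]-p[:2]; r=np.hypot(*v.T); ins=(r>.0275)&(r<.044)
        for g in (0,120,240):
            A=np.radians(p[2]+g); x=v@[np.cos(A),np.sin(A)]; y=v@[-np.sin(A),np.cos(A)]
            ins&=~((x>0)&(x<.037)&(abs(y)<.0075))
        return (ins!=hi).sum()
    best=min(((cost((x,y,t)),x,y,t) for x in np.arange(.468,.4761,.0008) for y in np.arange(.117,.1251,.0008) for t in np.arange(12,25,1.)))
    print(n,len(Q),best)
    L=[(cost((best[1]+a,best[2]+b,best[3]+t)),best[1]+a,best[2]+b,best[3]+t) for a in np.arange(-.0012,.00121,.0003) for b in np.arange(-.0012,.00121,.0003) for t in np.arange(-2,2.1,.5)]
    L=np.array(sorted(L)); print(L[0], L[:15].mean(0))
E
```

```text
t 4.8 tcp [ 0.5214 -0.155   0.1695] yaw -23.2
turn [0.   0.04 0.1 ] shift [  0.3   0.6 104.5]
w 44089 (np.int64(3677), np.float64(0.4712000000000001), np.float64(0.12179999999999998), np.float64(16.0))
[3.660e+03 4.709e-01 1.215e-01 1.600e+01] [3.67293333e+03 4.71100000e-01 1.21600000e-01 1.55666667e+01]
t 1881 (np.int64(78), np.float64(0.4704000000000001), np.float64(0.12099999999999998), np.float64(19.0))
[72.      0.4698  0.121  19.    ] [73.86666667  0.47        0.12096    18.83333333]
```

Request:
jog_arm(
  rows=[
    [0, 0, 0, 0, 0, 35, 60],
    [0, 0, 0, 0, 0, 70, 60],
    [0, 0, 0, 0, 0, 104, 60],
    [0, 0, 0, 0, 0, 104, 60],
    [0, 0, 0, 0, 0, 104, 60],
    [0, 0, 0, 0, 0, 104, 8],
    [0, 0, 0, 0, 0, 104, 8],
    [0, 0, 0, 0, 0, 104, 8],
    [0, 0, 0, 0, 0, 104, 8],
    [0, 0, 0, 0, 0, 104, 8],
    [0, 0, 0, 0, 0, 104, 8],
    [0, 0, 0, 0, 0, 104, 8],
    [0, 0, 0, 0, 0, 104, 8],
  ],
  grip_force=35,
)

```text
t: 6.1
tcp_pos: [0.5214, -0.1547, 0.0652]
tcp_rot: [0.98, -0.201, -0.0, 0.0]
contact_force: [0.1, -0.6, -1.1]
grip_width: 0.125
gripper_force: 35.0
```

```bash
python3 - <<'E'
from h import *
go((.471,.1215,.26),18)
P=np.load("w2.npz"); P=P["P"][P["d"]>.05]
if 1:
    Q=P[(np.hypot(P[:,0]-.4718,P[:,1]-.121)<.06)]; hi=(Q[:,2]>.074)&(Q[:,2]<.083)
    print(len(Q))
    def cost(p):
        v=Q[:,:2]-p[:2]; r=np.hypot(*v.T); ins=(r>.0275)&(r<.044)
        for g in (0,120,240):
            A=np.radians(p[2]+g); x=v@[np.cos(A),np.sin(A)]; y=v@[-np.sin(A),np.cos(A)]
            ins&=~((x>0)&(x<.037)&(abs(y)<.0075))
        return (ins!=hi).sum()
    L=[(cost((a,b,t)),a,b,t) for a in np.arange(.469,.4741,.0005) for b in np.arange(.119,.1241,.0005) for t in np.arange(13,23.1,1)]
    L=np.array(sorted(L)); print(L[0], L[:15].mean(0))
E
```

```text
t 6.1 tcp [ 0.5214 -0.1547  0.0652] yaw -23.17
turn [ 0.000e+00  3.000e-02 -4.117e+01] shift [-155.1 -234.1 -194.8]
43293
[3.673e+03 4.710e-01 1.215e-01 1.600e+01] [3.68786667e+03 4.70933333e-01 1.21533333e-01 1.58000000e+01]
```

Request:
jog_arm(
  rows=[
    [0, 0, 0, 0, 0, -30, 8],
    [0, 0, 0, 0, 0, -75, 8],
    [0, 0, 0, 0, 0, -120, 8],
    [0, 0, 0, 0, 0, -160, 8],
    [0, 0, -6, -22, -33, -180, 8],
    [0, 0, -12, -44, -67, -180, 8],
    [0, 0, -18, -66, -100, -180, 8],
    [0, 0, -24, -88, -134, -180, 8],
    [0, 0, -30, -110, -167, -180, 8],
    [0, 0, -36, -132, -200, -180, 8],
    [0, 0, -41, -155, -234, -180, 8],
    [0, 0, -41, -155, -234, -180, 8],
    [0, 0, -41, -155, -234, -180, 8],
    [0, 0, -41, -155, -234, -180, 8],
  ],
)

```text
t: 7.5
tcp_pos: [0.4711, 0.1207, 0.2449]
tcp_rot: [0.988, 0.154, -0.001, 0.0]
contact_force: [-0.7, -0.2, -1.9]
grip_width: 0.125
gripper_force: 35.0
```

```bash
python3 - <<'E'
from h import *
P=np.load("w2.npz"); P=P["P"][P["d"]>.05]
Q=P[(np.hypot(P[:,0]-.471,P[:,1]-.1215)<.06)&(P[:,2]<.09)]; hi=(Q[:,2]>.074)&(Q[:,2]<.083)
print(len(Q))
def cost(p):
    v=Q[:,:2]-p[:2]; r=np.hypot(*v.T); ins=(r>.0275)&(r<.044)
    for g in (0,120,240):
        A=np.radians(p[2]+g); x=v@[np.cos(A),np.sin(A)]; y=v@[-np.sin(A),np.cos(A)]
        ins&=~((x>0)&(x<p[3])&(abs(y)<.0075))
    return (ins!=hi).sum()
for R1 in (.037,.039,.041):
    L=[(cost((a,b,t,R1)),a,b,t) for a in np.arange(.469,.4741,.0005) for b in np.arange(.119,.1241,.0005) for t in np.arange(13,23.1,1)]
    L=np.array(sorted(L)); print(R1,L[0].round(4), L[:15].mean(0).round(4))
# held insert seen by scene/top: plate & tab top
for c in ("top","wrist"):
    im,d=camera(c); i=camera_info(c); p=cloud(d,i); s=ctrl.get_state(); z=s["tcp_pos"][2]-.065
    k=(d>.05)&(np.hypot(p[...,0]-s["tcp_pos"][0],p[...,1]-s["tcp_pos"][1])<.08)&(abs(p[...,2]-z-.093)<.006)
    print(c,k.sum()); cv2.imwrite(f"pics/h_{c}.png",im)
    n,l,st,_=cv2.connectedComponentsWithStats(k.astype(np.uint8))
    for j in range(1,n):
        if st[j,4]>15: q=p[l==j]; print(st[j,4],q.mean(0).round(4),cv2.minAreaRect((q[:,:2]*1000).astype(np.float32)))
go((.471,.1215,.24),18)
E
```

```text
6998
0.037 [5.420e+02 4.715e-01 1.215e-01 1.800e+01] [5.60800e+02 4.71300e-01 1.21700e-01 1.84667e+01]
0.039 [5.210e+02 4.715e-01 1.215e-01 1.800e+01] [5.418667e+02 4.713000e-01 1.216000e-01 1.833330e+01]
0.041 [5.980e+02 4.715e-01 1.215e-01 1.800e+01] [6.176667e+02 4.713000e-01 1.216000e-01 1.820000e+01]
top 0
wrist 2790
580 [0.5269 0.1386 0.2731] ((526.4874877929688, 138.41549682617188), (13.70128345489502, 9.302175521850586), 17.776912689208984)
2210 [0.476  0.1223 0.2734] ((474.7945556640625, 118.35305786132812), (43.40093994140625, 33.186405181884766), 39.53573989868164)
t 7.6 tcp [0.4713 0.1203 0.2451] yaw 17.7
turn [ 0.01  0.04 -0.3 ] shift [ 0.1 -1.3  5.1]
```

View pics/h_wrist.png

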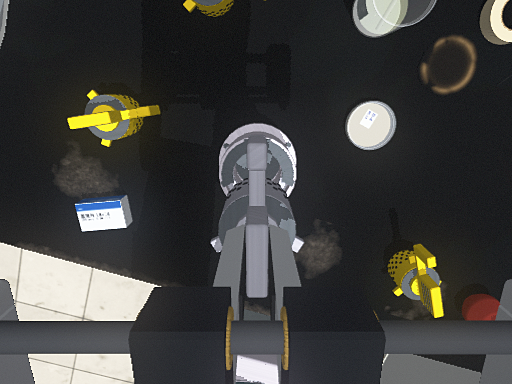

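The wrist view shows the insert held upright, with its tab at (257,150) above the stand. It needs about a 1 mm correction. Now I lower it part way.

Request:
jog_arm(
  rows=[
    [0, 0, -0.5, -0.6, -0.9, 20, 8],
    [0, 0, -0.5, -0.6, -0.9, 45, 8],
    [0, 0, -0.5, -0.6, -0.9, 70, 8],
    [0, 0, -0.5, -0.6, -0.9, 85, 8],
    [0, 0, -0.5, -0.6, -0.9, 95, 8],
    [0, 0, -0.5, -0.6, -0.9, 100, 8],
    [0, 0, -0.5, -0.6, -0.9, 105, 8],
    [0, 0, -0.5, -0.6, -0.9, 110, 8],
    [0, 0, -0.5, -0.6, -0.9, 115, 8],
    [0, 0, -0.5, -0.6, -0.9, 120, 8],
    [0, 0, -0.5, -0.6, -0.9, 120, 8],
    [0, 0, -0.5, -0.6, -0.9, 120, 8],
  ],
)

```text
t: 8.8
tcp_pos: [0.4703, 0.1217, 0.1253]
tcp_rot: [0.987, 0.159, -0.0, 0.0]
contact_force: [1.1, -1.1, -3.3]
grip_width: 0.126
gripper_force: 35.0
```

Request:
jog_arm(
  rows=[
    [0, 0, 0, 0, 0, 4, 8],
    [0, 0, 0, 0, 0, 8, 8],
    [0, 0, 0, 0, 0, 12, 8],
    [0, 0, 0, 0, 0, 15, 8],
    [0, 0, 0, 0, 0, 17, 8],
    [0, 0, 0, 0, 0, 19, 8],
    [0, 0, 0, 0, 0, 19, 8],
  ],
)

```text
t: 9.5
tcp_pos: [0.4707, 0.1218, 0.1064]
tcp_rot: [0.987, 0.159, 0.0, 0.0]
contact_force: [2.0, -3.0, -2.0]
grip_width: 0.124
gripper_force: 35.0
```

Request:
jog_arm(
  rows=[
    [0, 0, 0, 0.2, 0.6, 2, 8],
    [0, 0, 0, 0.2, 0.6, 4, 8],
    [0, 0, 0, 0.2, 0.6, 6, 8],
    [0, 0, 0, 0.2, 0.6, 8, 8],
    [0, 0, 0, 0.2, 0.6, 9, 8],
    [0, 0, 0, 0.2, 0.6, 10, 8],
    [0, 0, 0, 0.2, 0.6, 10, 8],
  ],
)

```text
t: 10.2
tcp_pos: [0.4707, 0.1216, 0.0963]
tcp_rot: [0.987, 0.159, 0.0, 0.0]
contact_force: [2.8, -2.0, -0.8]
grip_width: 0.126
gripper_force: 35.0
```

Request:
jog_arm(
  rows=[
    [0, 0, 0, 0, 0, 0, 14],
    [0, 0, 0, 0, 0, 0, 18],
    [0, 0, 0, 0, 0, 0, 25],
    [0, 0, 0, 0, 0, 0, 40],
    [0, 0, 0, 0, 0, 0, 40],
    [0, 0, 0, 0, 0, 0, 40],
    [0, 0, 0, 0, 0, -10, 40],
    [0, 0, 0, 0, 0, -30, 40],
    [0, 0, 0, 0, 0, -60, 40],
    [0, 0, 0, -30, 0, -90, 40],
    [0, 0, 0, -30, 0, -120, 40],
    [0, 0, 0, -30, 0, -120, 40],
    [0, 0, 0, -30, 0, -120, 40],
  ],
)

```text
t: 11.5
tcp_pos: [0.4426, 0.1122, 0.2174]
tcp_rot: [0.987, 0.159, 0.001, 0.0]
contact_force: [-0.9, -0.4, 0.4]
grip_width: 0.427
gripper_force: 0.0
```

```bash
cat >> h.py <<'E'
def tops(c,zl=.108,zh=.132):
    s=ctrl.get_state(); i=camera_info(c); im,d=camera(c); p=cloud(d,i); cv2.imwrite(f"pics/t_{c}_{s['t']:.1f}.png",im)
    k=(d>.05)&(np.hypot(p[...,0]-.471,p[...,1]-.1215)<.075)&(p[...,2]>zl)&(p[...,2]<zh)
    n,l,st,_=cv2.connectedComponentsWithStats(k.astype(np.uint8))
    for j in range(1,n):
        if st[j,4]>25: q=p[l==j]; e=q[q[:,2]>np.median(q[:,2])-.003]; b=cv2.minAreaRect((e[:,:2]*1000).astype(np.float32)); print(c,st[j,4],q.mean(0).round(4),"zmed",np.median(q[:,2]).round(4),np.round(b[0],1),np.round(b[1],1),round(b[2],1))
E
python3 - <<'E'
from h import *
s=ctrl.get_state(); print(s["contact_force"].round(2),s["grip_width"])
tops("wrist"); go((.525,.139,.14),18)
E
```

```text
[-0.86 -0.37  0.38] 0.427423391388697
wrist 207 [0.5256 0.1402 0.1236] zmed 0.1236 [525.6 140.2] [13.5  9.2] 18.3
wrist 702 [0.4726 0.1227 0.1233] zmed 0.1237 [471.4 122.4] [43.  11.7] 18.5
t 11.55 tcp [0.442  0.1122 0.2159] yaw 18.33
turn [-0.    0.04  0.33] shift [87.3  0.6 75.9]
```

Request:
jog_arm(
  rows=[
    [0, 0, 0, 45, 0, 20, 40],
    [0, 0, 0, 88, 0, 40, 40],
    [0, 0, 0, 88, 0, 60, 40],
    [0, 0, 0, 88, 0, 60, 40],
    [0, 0, 0, 88, 0, 60, 40],
    [0, 0, 0, 88, 0, 80, 40],
    [0, 0, 0, 88, 0, 100, 40],
    [0, 0, 0, 88, 0, 116, 40],
    [0, 0, 0, 88, 0, 116, 20],
    [0, 0, 0, 88, 0, 116, 20],
    [0, 0, 0, 88, 0, 116, 20],
    [0, 0, 0, 88, 0, 116, 20],
  ],
)

```text
t: 12.75
tcp_pos: [0.5266, 0.14, 0.1023]
tcp_rot: [0.987, 0.159, 0.002, 0.0]
contact_force: [0.2, 0.3, -0.3]
grip_width: 0.211
gripper_force: 0.0
```

```bash
python3 - <<'E'
from h import *
s=ctrl.get_state(); print(s["contact_force"].round(2),s["grip_width"]); go((.525,.139,.1),18)
tops("wrist"); tops("scene")
for t in (4,6,8,10,15,20,25,30,33): a=np.radians(t); print(t,(57*np.cos(a)-57).round(1),(57*np.sin(a)).round(1))
E
```

```text
[ 0.2   0.29 -0.26] 0.2114063446168934
t 12.75 tcp [0.5266 0.14   0.1023] yaw 18.33
turn [ 0.03 -0.18  0.33] shift [-1.8  0.4  2.3]
wrist 454 [0.5309 0.1578 0.1211] zmed 0.1216 [527.2 153.8] [21.3  9.5] 53.8
wrist 455 [0.5404 0.1292 0.121 ] zmed 0.1215 [535.3 130.2] [ 9.2 20.9] 72.6
wrist 578 [0.528  0.1408 0.1209] zmed 0.1231 [525.9 140.3] [14.4  9.6] 18.4
wrist 470 [0.4912 0.1286 0.1183] zmed 0.1194 [488.3 127.4] [10.  12.7] 14.5
wrist 350 [0.4581 0.1178 0.1236] zmed 0.1237 [457.6 117.6] [15.1 12. ] 17.9
scene 158 [0.5206 0.1463 0.1214] zmed 0.1222 [524.9 140.6] [19.1 43.6] 13.5
scene 197 [0.4685 0.1238 0.1187] zmed 0.1192 [470.2 121.1] [43.6 15.2] 18.0
4 -0.1 4.0
6 -0.3 6.0
8 -0.6 7.9
10 -0.9 9.9
15 -1.9 14.8
20 -3.4 19.5
25 -5.3 24.1
30 -7.6 28.5
33 -9.2 31.0
```

Request:
jog_arm(
  rows=[
    [0, 0, 2, 0, 2, 0, 20],
    [0, 0, 4, -0.1, 4, 0, 20],
    [0, 0, 5, -0.2, 5, 0, 20],
    [0, 0, 6, -0.3, 6, 0, 20],
    [0, 0, 7, -0.4, 7, 0, 20],
    [0, 0, 8, -0.6, 7.9, 0, 20],
    [0, 0, 9, -0.7, 8.9, 0, 20],
    [0, 0, 10, -0.9, 9.9, 0, 20],
  ],
)

```text
t: 13.65
tcp_pos: [0.5282, 0.1302, 0.1006]
tcp_rot: [0.997, 0.072, 0.0, -0.0]
contact_force: [0.7, 1.3, 0.6]
grip_width: 0.215
gripper_force: 0.6
```

```bash
cat >> h.py <<'E'
def tabz():
    s=ctrl.get_state(); i=camera_info("wrist"); im,d=camera("wrist"); p=cloud(d,i); c=np.array([.4713,.122])
    v=p[...,:2]-c; r=np.hypot(v[...,0],v[...,1]); pl=(d>.05)&(r<.024)&(p[...,2]>.112)&(p[...,2]<.13)
    q=p[pl]; m=R.from_quat(s["tcp_rot"]).as_matrix(); l=(p-s["tcp_pos"])@m*1000
    k=(d>.05)&(abs(l[...,0])<10)&(abs(l[...,1])<9.2)&(p[...,2]>.108)&(p[...,2]<.13); t=p[k]; t=t[t[:,2]>np.percentile(t[:,2],40)] if len(t) else t
    print("t",s["t"],"F",s["contact_force"].round(2),"tcp",s["tcp_pos"].round(4),"yaw",np.degrees(np.arctan2(m[1,0],m[0,0])).round(1))
    if len(t): print("tab n",len(t),"ztop",np.percentile(t[:,2],[50,90]).round(4),"ang",np.degrees(np.arctan2(*(t[:,:2].mean(0)-c)[::-1])).round(1))
    if len(q): print("plate n",len(q),"z90",np.percentile(q[:,2],[50,90]).round(4))
E
python3 -c "
from h import *
tabz()"
```

```text
t 13.65 F [0.69 1.33 0.59] tcp [0.5282 0.1302 0.1006] yaw 8.3
tab n 335 ztop [0.1237 0.1245] ang 12.7
plate n 766 z90 [0.1233 0.1243]
```

Request:
jog_arm(
  rows=[
    [0, 0, 2, 0, 2, 0, 20],
    [0, 0, 4, -0.1, 4, 0, 20],
    [0, 0, 6, -0.3, 6, 0, 20],
    [0, 0, 8, -0.6, 7.9, 0, 20],
    [0, 0, 10, -0.9, 9.9, 0, 20],
    [0, 0, 12, -1.2, 11.9, 0, 20],
    [0, 0, 14, -1.7, 13.8, 0, 20],
    [0, 0, 16, -2.2, 15.7, 0, 20],
    [0, 0, 18, -2.8, 17.6, 0, 20],
    [0, 0, 20, -3.4, 19.5, 0, 20],
    [0, 0, 22, -4.2, 21.4, 0, 20],
    [0, 0, 24, -4.9, 23.2, 0, 20],
  ],
)

```text
t: 14.9
tcp_pos: [0.5269, 0.1063, 0.1005]
tcp_rot: [0.991, -0.137, 0.001, 0.0]
contact_force: [1.6, 0.1, 0.3]
grip_width: 0.211
gripper_force: 0.7
```

```bash
python3 -c "
from h import *
tabz()"
```

```text
t 14.9 F [1.65 0.09 0.3 ] tcp [0.5269 0.1063 0.1005] yaw -15.8
tab n 361 ztop [0.1239 0.125 ] ang -12.3
plate n 642 z90 [0.1236 0.1244]
```

Request:
jog_arm(
  rows=[
    [0, 0, 1, 0, 1, 0, 20],
    [0, 0, 2, 0, 2, 0, 20],
    [0, 0, 3, -0.1, 3, 0, 20],
    [0, 0, 4, -0.1, 4, 0, 20],
    [0, 0, 5, -0.2, 5, 0, 20],
    [0, 0, 5, -0.2, 5, 0, 20],
  ],
)

```text
t: 15.55
tcp_pos: [0.5248, 0.1015, 0.1004]
tcp_rot: [0.984, -0.18, -0.0, 0.0]
contact_force: [2.0, 0.5, -0.0]
grip_width: 0.219
gripper_force: 0.8
```

```bash
python3 -c "
from h import *
tabz()"
```

```text
t 15.55 F [ 2.03  0.49 -0.04] tcp [0.5248 0.1015 0.1004] yaw -20.7
tab n 361 ztop [0.124  0.1251] ang -17.4
plate n 569 z90 [0.1238 0.1247]
```

Request:
jog_arm(
  rows=[
    [0, 0, 1, 0, 1, 0, 20],
    [0, 0, 2, 0, 2, 0, 20],
    [0, 0, 3, -0.1, 3, 0, 20],
    [0, 0, 4, -0.1, 4, 0, 20],
    [0, 0, 5, -0.2, 5, 0, 20],
    [0, 0, 5, -0.2, 5, 0, 20],
  ],
)

```text
t: 16.2
tcp_pos: [0.5229, 0.0969, 0.1004]
tcp_rot: [0.975, -0.222, -0.0, 0.0]
contact_force: [1.1, 0.7, 1.0]
grip_width: 0.213
gripper_force: 0.8
```

```bash
python3 -c "
from h import *
tabz()"
```

```text
t 16.2 F [1.14 0.71 1.  ] tcp [0.5229 0.0969 0.1004] yaw -25.7
tab n 362 ztop [0.124  0.1252] ang -22.3
plate n 550 z90 [0.1239 0.1248]
```

Request:
jog_arm(
  rows=[
    [0, 0, 1, 0, 1, 0, 20],
    [0, 0, 2, 0, 2, 0, 20],
    [0, 0, 3, -0.1, 3, 0, 20],
    [0, 0, 4, -0.1, 4, 0, 20],
    [0, 0, 5, -0.2, 5, 0, 20],
    [0, 0, 5, -0.2, 5, 0, 20],
  ],
)

```text
t: 16.85
tcp_pos: [0.5205, 0.0925, 0.1005]
tcp_rot: [0.964, -0.265, -0.0, 0.0]
contact_force: [2.1, 1.0, 0.9]
grip_width: 0.213
gripper_force: 0.7
```

```bash
python3 -c "
from h import *
tabz()"
```

```text
t 16.85 F [2.15 1.05 0.95] tcp [0.5205 0.0925 0.1005] yaw -30.7
tab n 363 ztop [0.1241 0.1251] ang -27.3
plate n 539 z90 [0.1238 0.1246]
```

Request:
jog_arm(
  rows=[
    [0, 0, 1, 0, 1, 0, 20],
    [0, 0, 2, 0, 2, 0, 20],
    [0, 0, 3, -0.1, 3, 0, 20],
    [0, 0, 4, -0.1, 4, 0, 20],
    [0, 0, 5, -0.2, 5, 0, 20],
    [0, 0, 5, -0.2, 5, 0, 20],
  ],
)

```text
t: 17.5
tcp_pos: [0.5179, 0.0883, 0.1005]
tcp_rot: [0.952, -0.307, 0.0, 0.0]
contact_force: [2.2, 0.2, 1.2]
grip_width: 0.216
gripper_force: 0.8
```

```bash
python3 -c "
from h import *
tabz()"
```

```text
t 17.5 F [2.24 0.17 1.23] tcp [0.5179 0.0883 0.1005] yaw -35.7
tab n 359 ztop [0.1243 0.1253] ang -32.2
plate n 565 z90 [0.1237 0.1244]
```

Request:
jog_arm(
  rows=[
    [0, 0, 1, 0, 1, 0, 20],
    [0, 0, 2, 0, 2, 0, 20],
    [0, 0, 3, -0.1, 3, 0, 20],
    [0, 0, 4, -0.1, 4, 0, 20],
    [0, 0, 5, -0.2, 5, 0, 20],
    [0, 0, 5, -0.2, 5, 0, 20],
  ],
)

```text
t: 18.15
tcp_pos: [0.5147, 0.0846, 0.1002]
tcp_rot: [0.938, -0.348, -0.0, -0.0]
contact_force: [1.9, 1.4, 0.0]
grip_width: 0.212
gripper_force: 0.9
```

```bash
python3 -c "
from h import *
tabz(); print(np.degrees(ctrl.get_state()['qpos']).round(1))"
```

```text
t 18.15 F [1.87 1.38 0.03] tcp [0.5147 0.0846 0.1002] yaw -40.7
tab n 277 ztop [0.1171 0.125 ] ang -38.4
plate n 443 z90 [0.1171 0.1179]
[  3.1   4.   91.7   0.   84.3 133.8]
```

The plate top has dropped by 7 mm, so the lugs are in the notches. I back off and lift clear.

Request:
jog_arm(
  rows=[
    [0, 0, 0, 0, -2, 0, 20],
    [0, 0, 0, 0, -4, 0, 22],
    [0, 0, 0, 0, -4, 0, 36],
    [0, 0, 0, 0, -4, 0, 36],
    [0, 0, 0, 0, -4, 0, 36],
    [0, 0, 0, 0, -4, -20, 36],
    [0, 0, 0, 0, -4, -50, 36],
    [0, 0, 0, 0, -4, -90, 36],
    [0, 0, 0, -30, -4, -120, 36],
    [0, 0, 0, -60, -4, -130, 36],
    [0, 0, 0, -60, -4, -130, 36],
    [0, 0, 0, -60, -4, -130, 36],
  ],
)

```text
t: 19.4
tcp_pos: [0.4719, 0.1267, 0.2307]
tcp_rot: [0.938, -0.347, 0.001, 0.0]
contact_force: [0.6, 0.4, -0.3]
grip_width: 0.379
gripper_force: 0.0
```

```bash
python3 - <<'E'
from h import *
print(ctrl.get_state()["contact_force"].round(2)); tops("wrist",.1)
E
```

```text
[ 0.57  0.36 -0.33]
wrist 175 [0.5213 0.0883 0.1161] zmed 0.1166 [520.9  88.6] [10.  13.5] 51.1
wrist 606 [0.4747 0.1181 0.1159] zmed 0.1166 [473.1 119.2] [11.9 44.1] 57.4
```

```bash
python3 -c "
from cell import ctrl
print(ctrl.sign_off())"
```

```text
the job is handed in; nothing more can be done
None
```

The steel insert hangs upright in the stand with its lugs dropped into the locking notches. Its origin measured about 23 mm above the stand's. It is released with the arm clear, pushing forces read about 2 N, and the job was handed in at about 19 s (no verdict was returned).

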